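# Kickstand down, heat shield held upright

### The arm

A 6-joint arm with a two-finger parallel gripper is mounted at the origin on the work surface. World frame = base frame: x ahead of the robot, y to its left, z up, the work surface at z = 0. Lengths are in mm, angles in rad, forces in N, time in s.
With the tool pointing down it reaches from about 150 to 775 mm from the base axis. Payload 6.1 kg.
Tool frame: the origin (TCP) lies midway between the tips of the shut fingers; the grasp point (between the pads) lies 19 mm behind it; z points along the fingers, y is the direction in which the jaws open and shut (so a half turn about z gives the same grasp; the last joint's range is limited). The gripper opens to 85 mm and grips with 20 to 120 N. Pads are 22 mm wide; open, the fingers measure 114 mm over their backs; the gripper's body (76 mm by 85 mm) begins 54 mm behind the grasp point. The pads swing forward as they close: fully open they stand 13 mm farther back than shut.
Start: joints at [-1.343, 0.126, -0.04, 1.405, 0, 1.571], TCP at [118.558, -511.422, 231.295] pointing down, gripper open.
Joint ranges: [-2.72, 2.72], [-0.95, 1.95], [-1.27, 1.35], [-1.78, 2.02], [-1.46, 1.47], [-3.14, 3.14]. Speed limits (rad/s): [2.39, 2.39, 3.01, 3.14, 3.14, 3.14].

### API

Orientations are given as a 3x3 rotation matrix whose columns are the frame's x, y, z axes.
In Python, from workcell import * gives the robot as it stands. The module is installed in compiled form; this text tells all that it offers.
- The arm moves only by the tool jog_arm, never from a script. Its argument "plan" is a list of rows, each a list of 3 entries, a list of its own where there are three numbers: the finger opening in mm, from 0 to 85.4, then the shift along the tool's x, y, z in mm, then the turn, a rotation vector about the tool's x, y, z in rad. A call has 1 to 12 rows; each row is the pose to reach, as a shift and turn from the pose commanded when the call began, along the tool's axes at that moment; what a row does not reach only later rows make up. A row lasts 1/8 s, in which the tool goes at most 62.5 mm and 10.7 degrees, less where a joint would pass 70% of its speed; a pose out of reach is approached as far as the arm can. A call with a gripper value outside its range is refused whole. The fingers move at their own pace and stop on an object; "squeeze" is the grip in N (left out, the last holds). Time passes only in rows, so rows that repeat a pose let the fingers close. It gives the time, the measured TCP pose, the force and the opening at its end, in the units of the state.
- read_state(): the state, without advancing time (a new reading comes with each control period).
- camera(name): name is "side" or "top"; returns (picture, depth): 384x512x3 uint8, blue, green, red; 384x512 float32, mm along the optical axis (not along the pixel's ray), 0 where there is no reading.
- calibration(name): a dict with "fovy" (degrees; the focal length in pixels is half the picture's height over the tangent of half this angle, whatever the lens; pixels are square), "cx", "cy" (the principal point, pixels), "origin" and "rotation" of the camera in the world. Camera axes: x right, y up, looking along -z (the intrinsics and any distortion apply to the point x, -y, -z); pixel columns grow to the right and rows downward; lengths in mm; the calibration is good to about 2 mm. A picture is of the moment at which its call begins. calibration takes no time and is no camera call.
- finish_job(): hands the job in, once; it reports no verdict.
The state is a dict: "t": time; "qpos": joint angles; "joint_vel": joint speeds; "tau": joint torques, N m; "tool_pos": TCP position; "orientation": TCP orientation; "wrist_force": force on the tool from outside, world axes, zero at the start; "moment": the same for the moment, N m; "grip_width": finger opening in mm.
Only numpy, scipy, OpenCV 4.12 (cv2) and the standard library are available. Lean on these libraries where they do the work, as an engineer would, in place of code of your own. Each camera call takes 0.05 s, during which the arm holds its last target.

### The job

On the glassblower's bench, flip the kickstand of the leaned-back heat shield over the top and fully down first, with the shield still lying back. Then raise the shield by its top bar until it stands upright and finish while still holding it there by the bar, steady, because it falls back when let go; leave everything else on the bench where it is.

Things in the scene. Friction and masses are not known exactly. Their poses are not given: they have to be found in the camera images.
- foot: dark foot plate of the folding heat shield, 190 x 170 x 18 mm, bolted down. Origin on the bench under the middle of the shield's hinge axis; z up; the hinge runs along its y, 35 mm above the bench; its x points the way the shield lies leaned back, away from the robot. Plate spans x -90 to +100 mm. Two rest posts, 126 mm high, at x +80, y +-70 mm carry the leaned-back shield
- shield (a joint): hinge of the shield on the foot: 0 = upright, positive = leaned back to the foot's +x; 0.60 rad = lying on its rest posts (start), -0.10 = end of travel on the kickstand side. Steel frame 152 mm wide (foot y), 217 mm tall from the hinge, about 0.9 kg. Back-heavy: let go, it falls back to 0.60 from anywhere; raising it takes about 3 N at the top bar
- grip_bar: round steel top bar of the shield, a turning sleeve 14 mm thick, 124 mm long, its axis 210 mm from the hinge axis; origin at its middle; its y axis runs along the bar, parallel to the hinge. Below it an empty window, about 50 mm tall and 128 mm wide, leaves room for fingers; a perforated sheet (front) and firebrick (back) fill the frame below that
- kickstand (a joint): hinge of the kickstand on the shield's foot +y side, axis parallel to the shield's: 0 = folded up along the shield (start), growing as it swings over the top to the foot's -x and down; 2.6 rad = fully down at its stop. 10 mm rod, 0.1 kg, turns easily. Weight drops it back until it is past straight up (value = joint shield, 0.6 at the start), then carries it down within about 1 s
- hub (a point): centre of the kickstand's hinge on the shield: 90 mm up the shield from the shield's hinge axis, 96 mm to foot +y of its middle
- tab (a point): push here to flip the kickstand: middle of the part of its foot bar that sticks out. Foot bar: round cross bar 14 mm thick at the rod's free end, 130 mm from the kickstand's hinge and parallel to it, reaching from 20 mm to foot +y of this point to 28 mm to foot -y; the rod lies 20 mm to foot -y. With kickstand down and shield upright it is about 6 mm above the bench
- tube_rest: tube rest: wooden block with a steel plate on top, 95 x 120 x 51 mm; bystander, loose; origin under it on the bench
- paddle: black graphite paddle with wooden handle, 223 mm long, 18 mm high, lying flat; bystander, loose; origin under it on the bench
- tweezers: steel tweezers lying flat, 150 mm long, 8 mm high; bystander, loose; origin under it on the bench
- fork_rest: small steel V-fork rest on a round foot 84 mm across, 112 mm high; bystander, loose; origin under it on the bench
- flask: conical glass flask, 72 mm across, 100 mm high; bystander, loose; origin under it on the bench
- tin: round aluminium jar, 60 mm across, 75 mm high; bystander, loose; origin under it on the bench

How it is judged:
By the outcome, as a careful person would: the job done as asked, in the order asked, and still so for the second after the job is handed in, while the arm keeps its last pose, push and grip.
It also fails if it takes over 48 s, if anything falls off the work surface, if the arm or the gripper's body presses on something with over 40 N, if the wrist force passes 120 N, or if a joint passes its speed limit or range.

## Working session

There is one attempt and no reset: what is moved stays moved. The work goes in short steps, Python scripts to look and compute and a tool call to move; the robot and the scene stay as the last step left them, time stands still between calls to the robot, and variables do not carry over. Pictures are saved under pics/ and viewed, and the job is handed in when it is done.

Besides the shell and the picture viewer there is one more tool, called after "Request:" in YAML: its name, and indented under it one key for each argument. jog_arm: Moves the arm, as the interface text tells. Its arguments: {"type":"object","properties":{"plan":{"type":"array"},"squeeze":{"type":"number"}},"required":["plan"]}

```bash
mkdir -p pics; ls; python3 - <<'E'
from workcell import *
import cv2, numpy as np
for n in ["side","top"]:
    p,d=camera(n); cv2.imwrite(f"pics/{n}0.png",p); np.save(f"pics/{n}0_d.npy",d); np.save(f"pics/{n}0_p.npy",p)
    c=calibration(n); print(n,c, (d>0).mean())
s=read_state(); print(s)
E
```

```text
pics
side {'fovy': 52.191348731691306, 'cx': 252.25842167981614, 'cy': 189.79692096049675, 'origin': array([ 505.18613454,  748.04069233, 1087.53458546]), 'rotation': array([[-0.99888656,  0.02068234, -0.04240147],
       [-0.04295753, -0.77027155,  0.63626755],
       [-0.01950114,  0.63738056,  0.77030236]])} 0.9961903889973959
top {'fovy': 56.2828839133335, 'cx': 255.11788888843907, 'cy': 190.99021774086648, 'origin': array([ 400.53653874,  -26.19432771, 1366.41605067]), 'rotation': array([[ 0.02710578,  0.99274378, -0.11715402],
       [-0.99945987,  0.02909275,  0.01528335],
       [ 0.01858079,  0.11667648,  0.99299615]])} 0.9959055582682291
{'t': 0.1, 'qpos': array([-1.34301547e+00,  1.26332221e-01, -4.04770893e-02,  1.40543860e+00,
       -8.75436980e-06,  1.57077600e+00]), 'joint_vel': array([-0.00123799,  0.00066048,  0.001668  , -0.00073762,  0.00184306,
       -0.00067008]), 'tau': array([ 3.22289989e-04, -4.36903882e+01,  3.53604913e+01,  1.36012741e-02,
       -6.45047953e-05, -9.75693979e-06]), 'tool_pos': array([ 118.46704277, -511.0775232 ,  230.61348274]), 'orientation': array([[ 9.74165317e-01,  2.25835829e-01, -3.36318607e-04],
       [ 2.25836079e-01, -9.74164294e-01,  1.41210866e-03],
       [-8.72484874e-06, -1.45158016e-03, -9.99998946e-01]]), 'wrist_force': array([-0.08587404, -0.18889085,  0.07857783]), 'moment': array([-0.02789169, -0.01475693, -0.00967135]), 'grip_width': 85.19377982537416}
```

View pics/side0.png

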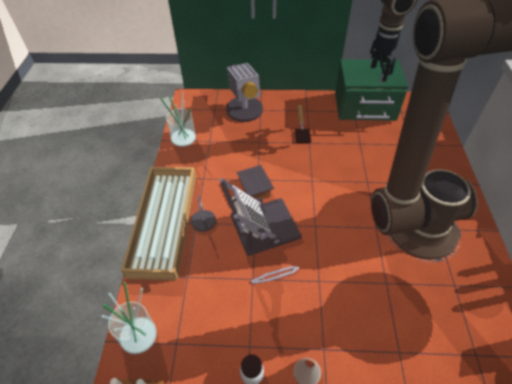

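View pics/top0.png

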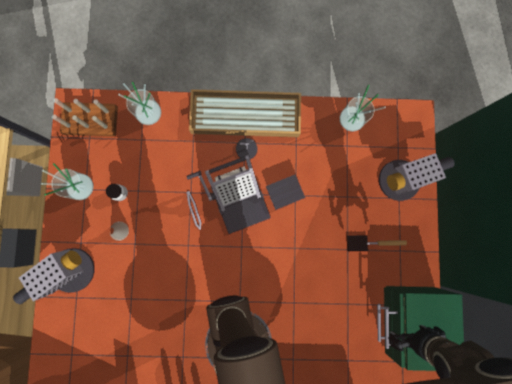

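```bash
cat > h.py <<'E'
import numpy as np, cv2
from workcell import *
def K(c): 
    f=192/np.tan(np.radians(c["fovy"])/2); return f,c["cx"],c["cy"]
def cloud(n,d):
    c=calibration(n); f,cx,cy=K(c); v,u=np.mgrid[0:384,0:512]
    P=np.stack([(u-cx)/f*d,-(v-cy)/f*d,-d],-1)
    return P@c["rotation"].T+c["origin"]
def proj(n,X):
    c=calibration(n); f,cx,cy=K(c); q=(np.atleast_2d(X)-c["origin"])@c["rotation"]
    return np.stack([cx+f*q[:,0]/-q[:,2], cy-f*q[:,1]/-q[:,2]],-1)
E
python3 - <<'E'
from h import *
for n,(a,b,w,h) in {"side":(185,155,130,110),"top":(175,130,135,110)}.items():
    p=np.load(f"pics/{n}0_p.npy"); d=np.load(f"pics/{n}0_d.npy"); P=cloud(n,d); np.save(f"pics/{n}0_c.npy",P)
    cv2.imwrite(f"pics/{n}0z.png",cv2.resize(p[b:b+h,a:a+w],None,fx=5.8,fy=5.4 if 0 else 5.4,interpolation=cv2.INTER_CUBIC) if 0 else cv2.resize(p[b:b+h,a:a+w],(w*5,h*5),interpolation=cv2.INTER_CUBIC))
    z=P[b:b+h,a:a+w,2]; zz=np.clip(z,0,250)/250*255
    cv2.imwrite(f"pics/{n}0h.png",cv2.applyColorMap(cv2.resize(zz.astype(np.uint8),(w*5,h*5),interpolation=cv2.INTER_NEAREST),cv2.COLORMAP_JET))
    print(n,np.median(P[230:250,330:350,2]))
E
```

```text
side -0.8685453843253299
top 1.1213054368881785
```

View pics/side0z.png

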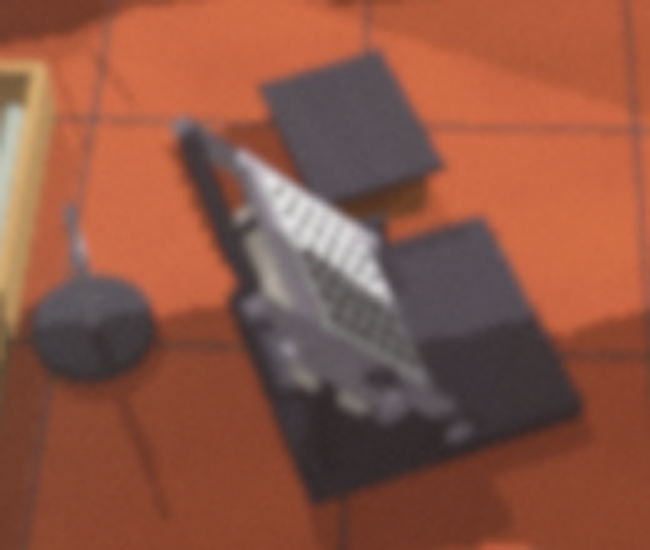

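View pics/top0z.png

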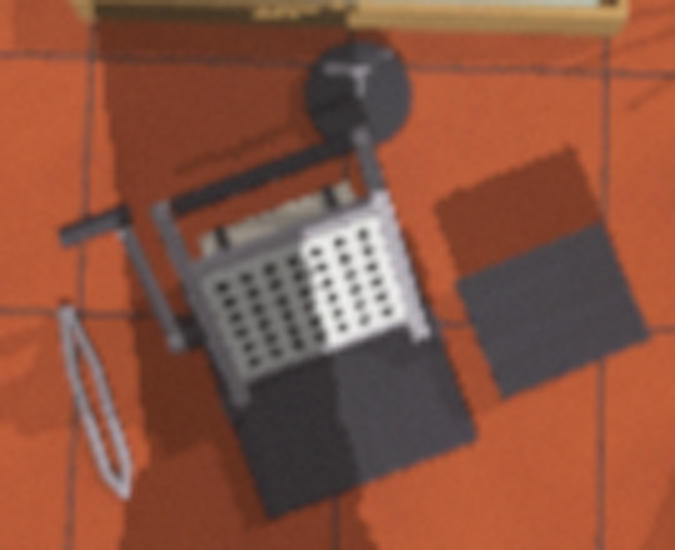

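View pics/top0h.png

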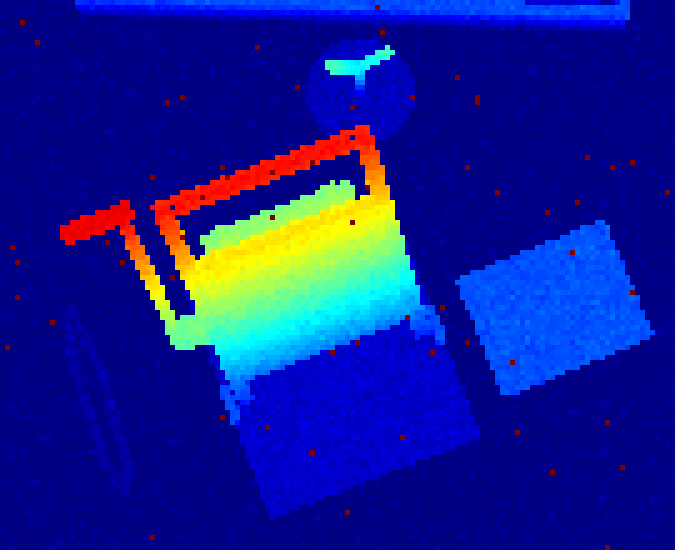

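```bash
python3 - <<'E'
from h import *
P=np.load("pics/top0_c.npy"); 
v,u=np.mgrid[0:384,0:512]
z=P[...,2]
roi=(u>180)&(u<265)&(v>150)&(v<225)
m=roi&(z>205)&(z<235)
n,l,st,c=cv2.connectedComponentsWithStats(m.astype(np.uint8))
B={}
for i in range(1,n):
    if st[i,4]<10: continue
    Q=P[l==i]; mu=np.median(Q,0); U=np.linalg.svd(Q-Q.mean(0))[2][0]; U*=np.sign(U[1])
    s=(Q-Q.mean(0))@U
    print(i,st[i,4],"mean",Q.mean(0).round(1),"dir",U.round(3),"yaw",np.degrees(np.arctan2(-U[0],U[1])).round(2),"ext",np.percentile(s,[1,99]).round(1),"zpct",np.percentile(Q[:,2],[5,50,95]).round(1))
# foot plate: z 12..24
m=(u>200)&(u<275)&(v>185)&(v<240)&(z>12)&(z<24)
n,l,st,c=cv2.connectedComponentsWithStats(m.astype(np.uint8)); k=1+np.argmax(st[1:,4])
Q=P[l==k]; r=cv2.minAreaRect(Q[:,:2].astype(np.float32)); print("plate",r,np.median(Q[:,2]))
for nm,uu,vv,lo,hi in [("tube",(264,308),(165,212),40,62),("fork",(233,262),(135,170),60,140),("forkfoot",(230,262),(135,163),8,60)]:
    m=(u>uu[0])&(u<uu[1])&(v>vv[0])&(v<vv[1])&(z>lo)&(z<hi); Q=P[m]; print(nm,len(Q),Q.mean(0).round(1),Q.min(0).round(),Q.max(0).round(),cv2.minAreaRect(Q[:,:2].astype(np.float32)))
E
```

```text
1 197 mean [621.7  49.2 213.8] dir [-0.384  0.923  0.001] yaw 22.61 ext [-73.7  74.5] zpct [207.6 214.1 218.8]
2 73 mean [583.9 152.3 221.4] dir [-0.3    0.948  0.105] yaw 17.57 ext [-20.9  25.1] zpct [210.5 222.8 226.2]
plate ((478.0199890136719, -10.876106262207031), (102.5071029663086, 169.81259155273438), 22.679943084716797) 18.530998383796486
tube 830 [ 558.3 -158.2   51.5] [ 495. -231.   43.] [623. -86.  60.] ((558.900390625, -158.64649963378906), (94.90528106689453, 120.97879028320312), 23.76723289489746)
fork 69 [684.   -2.6 111.1] [621. -33.  61.] [736.  27. 136.] ((679.734130859375, 1.1120567321777344), (42.940582275390625, 122.33879089355469), 77.28868865966797)
forkfoot 299 [725.6 -10.5  15.2] [690. -66.   8.] [766.  31.  60.] ((727.623046875, -13.758899688720703), (79.20783996582031, 91.5738754272461), 10.660490036010742)
```

```bash
cat >> h.py <<'E'
from scipy.spatial.transform import Rotation as Ro
YAW=np.radians(22.65); O=np.array([513.,4.,0.])
F=np.array([[np.cos(YAW),-np.sin(YAW),0],[np.sin(YAW),np.cos(YAW),0],[0,0,1]])
def f2w(x,y,z): return O+F@np.array([x,y,z])
def w2f(p): return (np.atleast_2d(p)-O)@F
RT=np.column_stack([-F[:,1]*-1,F[:,0],[0,0,-1]])  # tool x=+ey, y=+ex, z down
def delta(p,R=RT):
    s=read_state(); R0=s["orientation"]
    return (R0.T@(p-s["tool_pos"])).round(1), Ro.from_matrix(R0.T@R).as_rotvec().round(3)
E
python3 - <<'E'
from h import *
print(np.linalg.det(RT))
P=np.load("pics/top0_c.npy"); 
v,u=np.mgrid[0:384,0:512]
z=P[...,2]; m=(u>180)&(u<203)&(v>188)&(v<232)&(z>4)&(z<14)
f=w2f(P[m]); print("tweezers foot", f.min(0).round(),f.max(0).round())
m=(u>176)&(u<265)&(v>150)&(v<225)&(z>218)&(z<235); print("tab bar foot",w2f(P[m]).mean(0).round(1),np.percentile(w2f(P[m]),[2,98],axis=0).round(1))
s=read_state()
print(delta(s["tool_pos"]+[0,0,110])); print(delta(f2w(165,120,340))); print(delta(f2w(165,120,190)))
print(f2w(165,120,190))
E
```

```text
0.9999999999999999
tweezers foot [-45. 125.   4.] [132. 242.  14.]
tab bar foot [122.3  85.7 222.1] [[115.  -49.5 218.1]
 [130.3 133.8 226.4]]
(array([  -0. ,   -0.2, -110. ]), array([-1.000e-03, -1.000e-03, -1.738e+00]))
(array([ 643.3, -558.7, -108.6]), array([-1.000e-03, -1.000e-03, -1.738e+00]))
(array([ 643.3, -558.4,   41.4]), array([-1.000e-03, -1.000e-03, -1.738e+00]))
[619.06219378 178.28657737 190.        ]
```

Request:
jog_arm:
  plan:
    - [0,[0,0,-60],[0,0,0]]
    - [0,[0,0,-110],[0,0,0]]
    - [0,[43,-37,-110],[0,0,-0.116]]
    - [0,[86,-74,-110],[0,0,-0.232]]
    - [0,[129,-112,-110],[0,0,-0.348]]
    - [0,[172,-149,-110],[0,0,-0.463]]
    - [0,[214,-186,-110],[0,0,-0.579]]
    - [0,[257,-223,-110],[0,0,-0.695]]
    - [0,[300,-261,-110],[0,0,-0.811]]
    - [0,[343,-298,-110],[0,0,-0.927]]
    - [0,[386,-335,-110],[0,0,-1.043]]
    - [0,[429,-372,-110],[0,0,-1.159]]
  squeeze: 60

```text
t: 1.6
tool_pos: [453.1, -50.4, 341.1]
orientation: [[0.179, 0.984, -0.0], [0.984, -0.179, -0.0], [-0.0, -0.0, -1.0]]
wrist_force: [1.1, -0.4, 0.3]
grip_width: -0.0
```

```bash
python3 - <<'E'
from h import *
s=read_state(); print(s["t"],s["tool_pos"],s["qpos"].round(2),s["grip_width"])
print(delta(f2w(165,120,340))); print(delta(f2w(165,120,190)))
E
```

```text
1.6 [453.13869384 -50.36100243 341.09452013] [-0.11  0.02  0.09  1.64 -0.    1.64] -0.017777781615791195
(array([254.6, 122.3,   1. ]), array([-0.   ,  0.   , -0.575]))
(array([254.7, 122.4, 151. ]), array([-0.   ,  0.   , -0.575]))
```

Request:
jog_arm:
  plan:
    - [0,[42,20,0],[0,0,-0.1]]
    - [0,[85,41,0],[0,0,-0.2]]
    - [0,[127,61,0],[0,0,-0.3]]
    - [0,[170,82,0],[0,0,-0.4]]
    - [0,[212,102,0],[0,0,-0.5]]
    - [0,[254.6,122.3,0],[0,0,-0.575]]
    - [0,[254.6,122.3,20],[0,0,-0.575]]
    - [0,[254.6,122.3,65],[0,0,-0.575]]
    - [0,[254.6,122.3,110],[0,0,-0.575]]
    - [0,[254.6,122.3,140],[0,0,-0.575]]
    - [0,[254.6,122.3,151],[0,0,-0.575]]

```text
t: 2.98
tool_pos: [618.1, 175.5, 187.7]
orientation: [[-0.381, 0.925, -0.004], [0.925, 0.381, -0.001], [0.0, -0.004, -1.0]]
wrist_force: [-0.5, 0.2, 0.1]
grip_width: -0.3
```

```bash
python3 - <<'E'
from h import *
s=read_state(); print(s["t"],s["tool_pos"],w2f(s["tool_pos"]),s["qpos"].round(2),s["wrist_force"]); print(s["orientation"].round(3))
for n,(a,b,w,h) in {"side":(175,130,150,120),"top":(175,130,135,110)}.items():
    p,d=camera(n)
    cv2.imwrite(f"pics/{n}1z.png",cv2.resize(p[b:b+h,a:a+w],(w*5,h*5),interpolation=cv2.INTER_CUBIC))
print(delta(f2w(40,120,190)))
E
```

```text
2.975 [618.10177812 175.46488611 187.69353017] [[163.02702123 117.76578994 187.69353017]] [ 0.28  0.36  0.16  1.38 -0.    1.46] [-0.46188103  0.23898549  0.06150754]
[[-0.381  0.925 -0.004]
 [ 0.925  0.381 -0.001]
 [ 0.    -0.004 -1.   ]]
(array([   1.8, -123.7,   -0.5]), array([-0.002, -0.   , -0.004]))
```

View pics/side1z.png

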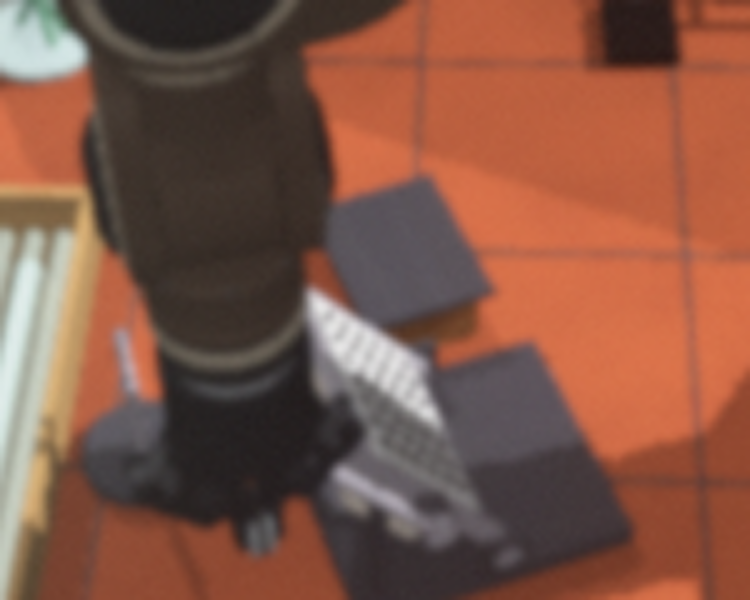

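View pics/top1z.png

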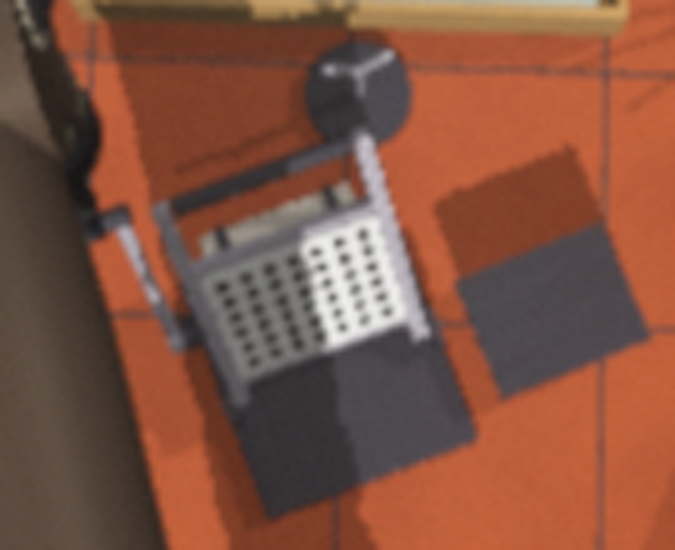

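Request:
jog_arm:
  plan:
    - [0,[2,-12,0],[0,0,0]]
    - [0,[2,-24,0],[0,0,0]]
    - [0,[2,-36,0],[0,0,0]]
    - [0,[2,-48,0],[0,0,0]]
    - [0,[2,-60,0],[0,0,0]]
    - [0,[2,-72,0],[0,0,0]]
    - [0,[2,-84,0],[0,0,0]]
    - [0,[2,-96,0],[0,0,0]]
    - [0,[2,-108,0],[0,0,0]]
    - [0,[2,-118,0],[0,0,0]]
    - [0,[2,-126,0],[0,0,0]]
    - [0,[2,-126,0],[0,0,0]]

```text
t: 4.58
tool_pos: [501.6, 129.3, 192.7]
orientation: [[-0.381, 0.925, 0.004], [0.925, 0.381, 0.001], [-0.001, 0.004, -1.0]]
wrist_force: [-0.3, 0.1, -0.2]
grip_width: 0.3
```

```bash
python3 - <<'E'
from h import *
s=read_state(); print(s["t"],s["tool_pos"],w2f(s["tool_pos"]),s["qpos"].round(2),s["wrist_force"]); print(s["orientation"].round(3))
for n,(a,b,w,h) in {"side":(175,130,150,120),"top":(175,130,135,110)}.items():
    p,d=camera(n)
    cv2.imwrite(f"pics/{n}2z.png",cv2.resize(p[b:b+h,a:a+w],(w*5,h*5),interpolation=cv2.INTER_CUBIC))
print(delta(f2w(118.6,0,340))); print(delta(f2w(118.6,0,208.3-19)))
E
```

```text
4.575 [501.59141136 129.30740931 192.71920637] [[ 37.72729163 120.03647024 192.71920637]] [ 0.25  0.11 -0.14  1.32 -0.    1.43] [-0.28499153  0.08867915 -0.18907995]
[[-0.381  0.925  0.004]
 [ 0.925  0.381  0.001]
 [-0.001  0.004 -1.   ]]
(array([-119.8,   81.5, -149.5]), array([ 0.   ,  0.   , -0.004]))
(array([-119.8,   81.5,    1.2]), array([ 0.   ,  0.   , -0.004]))
```

View pics/side2z.png

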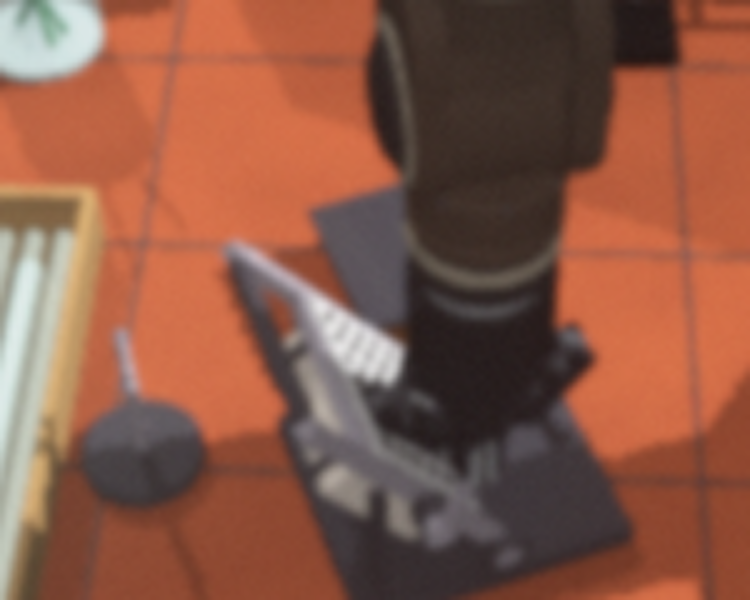

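View pics/top2z.png

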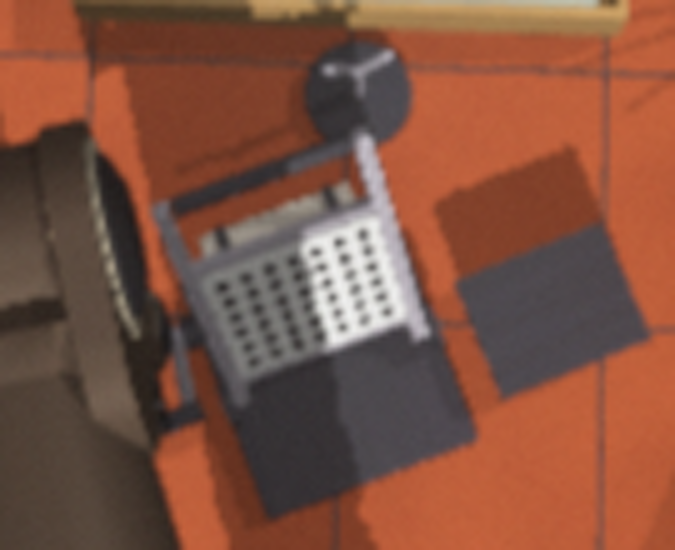

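Request:
jog_arm:
  plan:
    - [0,[0,0,-50],[0,0,0]]
    - [0,[0,0,-105],[0,0,0]]
    - [0,[0,0,-150],[0,0,0]]
    - [40,[-30,20,-150],[0,0,0]]
    - [85,[-60,41,-150],[0,0,0]]
    - [85,[-90,61,-150],[0,0,0]]
    - [85,[-119.8,81.5,-150],[0,0,-0.004]]
    - [85,[-119.8,81.5,-150],[0,0,-0.004]]
    - [85,[-119.8,81.5,-150],[0,0,-0.004]]

```text
t: 5.8
tool_pos: [622.8, 50.1, 339.2]
orientation: [[-0.385, 0.923, -0.002], [0.923, 0.385, 0.0], [0.001, -0.002, -1.0]]
wrist_force: [0.4, 0.5, -0.3]
grip_width: 85.2
```

```bash
python3 - <<'E'
from h import *
s=read_state(); print(s["t"],w2f(s["tool_pos"]),s["wrist_force"],s["grip_width"]); print(s["orientation"].round(3))
for n,(a,b,w,h) in {"side":(175,130,150,120),"top":(175,130,135,110)}.items():
    p,d=camera(n); P=cloud(n,d); f=w2f(P.reshape(-1,3)).reshape(P.shape)
    m=(f[...,1]>88)&(f[...,1]<150)&(f[...,2]>25)&(f[...,2]<260)&(f[...,0]>-120)&(f[...,0]<120)
    Q=f[m]; q=Q[Q[:,1]>105]; print(n,len(Q),len(q),q.mean(0).round(1) if len(q) else 0, np.percentile(q,[5,50,95],axis=0).round(1) if len(q) else 0)
    cv2.imwrite(f"pics/{n}3z.png",cv2.resize(p[b:b+h,a:a+w],(w*5,h*5),interpolation=cv2.INTER_CUBIC))
print(delta(f2w(118.6,0,187)))
E
```

```text
5.8 [[1.19049719e+02 2.38343468e-01 3.39193619e+02]] [ 0.35827981  0.49356424 -0.32336783] 85.24137837750446
[[-0.385  0.923 -0.002]
 [ 0.923  0.385  0.   ]
 [ 0.001 -0.002 -1.   ]]
side 221 51 [-67.2 124.   58.8] [[-73.3 107.6  52.8]
 [-66.9 124.6  59.4]
 [-61.7 137.9  63.3]]
top 0 0 0 0
(array([ -0.8,  -0.2, 153.3]), array([-0., -0.,  0.]))
```

View pics/side3z.png

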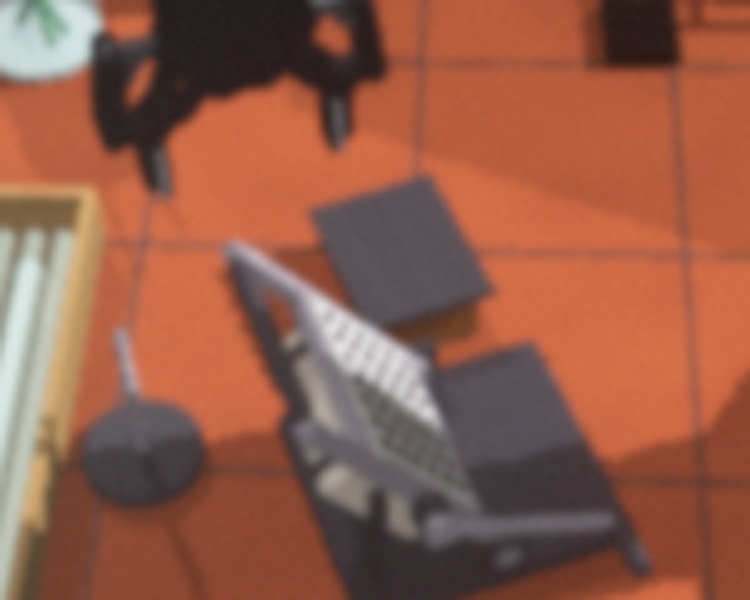

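View pics/top3z.png

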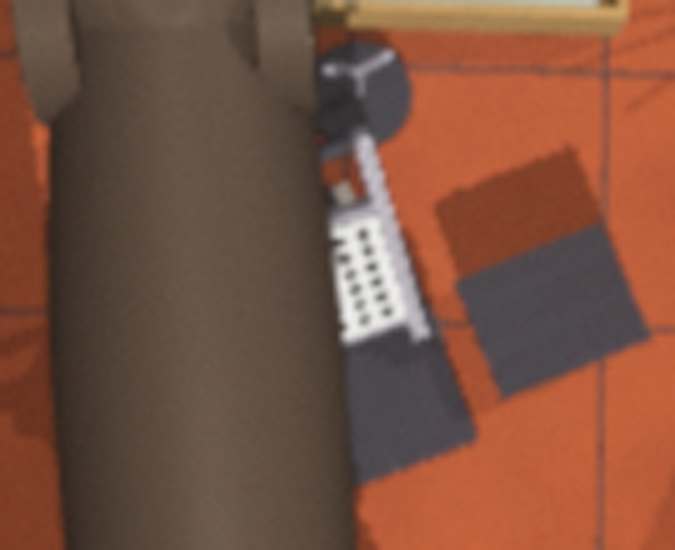

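Request:
jog_arm:
  plan:
    - [85,[-0.5,0,40],[0,0,0]]
    - [85,[-0.5,0,80],[0,0,0]]
    - [85,[-0.5,0,115],[0,0,0]]
    - [85,[-0.5,0,140],[0,0,0]]
    - [85,[-0.5,0,152],[0,0,0]]
    - [85,[-0.5,0,152],[0,0,0]]

```text
t: 6.65
tool_pos: [622.6, 49.8, 188.3]
orientation: [[-0.385, 0.923, -0.001], [0.923, 0.385, 0.0], [0.0, -0.001, -1.0]]
wrist_force: [-0.6, 0.2, 0.1]
grip_width: 85.2
```

```bash
python3 - <<'E'
from h import *
s=read_state(); print(s["t"],w2f(s["tool_pos"]),s["wrist_force"],s["grip_width"])
n="side";a,b,w,h=175,130,150,120
p,d=camera(n); cv2.imwrite(f"pics/{n}4z.png",cv2.resize(p[b:b+h,a:a+w],(w*5,h*5),interpolation=cv2.INTER_CUBIC))
E
```

```text
6.65 [[1.18805749e+02 9.64544676e-02 1.88318725e+02]] [-0.6462071   0.15544446  0.05568569] 85.20771205310002
```

View pics/side4z.png

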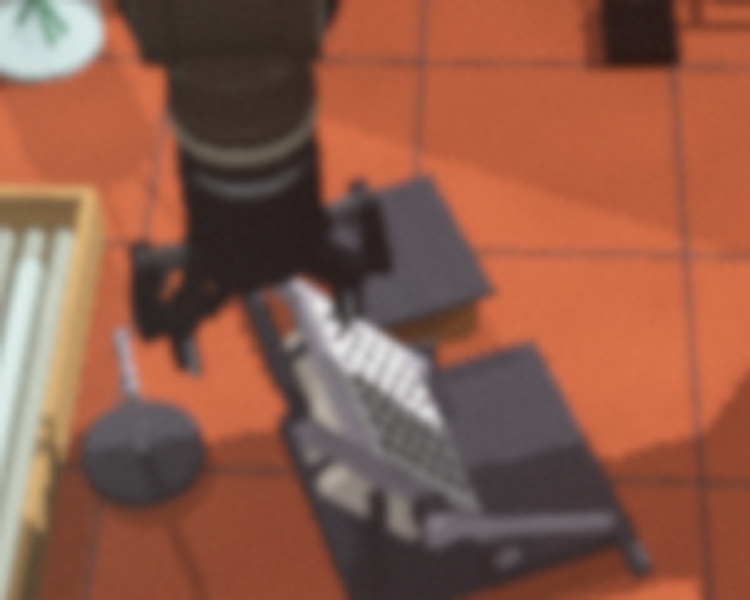

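Request:
jog_arm:
  plan:
    - [10,[0,0,0],[0,0,0]]
    - [10,[0,0,0],[0,0,0]]
    - [10,[0,0,0],[0,0,0]]
    - [10,[0,0,0],[0,0,0]]
    - [10,[0,0,0],[0,0,0]]
    - [5,[0,0,0],[0,0,0]]
    - [5,[0,0,0],[0,0,0]]
    - [5,[0,0,0],[0,0,0]]
  squeeze: 60

```text
t: 7.7
tool_pos: [622.4, 49.0, 188.5]
orientation: [[-0.385, 0.923, -0.001], [0.923, 0.385, -0.001], [-0.0, -0.001, -1.0]]
wrist_force: [-5.7, -1.9, 3.5]
grip_width: 11.9
```

```bash
python3 - <<'E'
from h import *
s=read_state(); print(s["t"],w2f(s["tool_pos"]),s["wrist_force"],s["grip_width"])
x0,z0=118.6,208.3
for q in np.arange(.6,-.001,-.05):
    x=210*np.sin(q); z=35+210*np.cos(q); print(round(q,2), (x-x0).round(1), -(z-z0).round(1))
E
```

```text
7.7 [[118.28416758  -0.58004866 188.50646014]] [-5.70304573 -1.94254201  3.46174377] 11.85856374118139
0.6 -0.0 -0.0
0.55 -8.8 -5.7
0.5 -17.9 -11.0
0.45 -27.3 -15.8
0.4 -36.8 -20.1
0.35 -46.6 -24.0
0.3 -56.5 -27.3
0.25 -66.6 -30.2
0.2 -76.9 -32.5
0.15 -87.2 -34.3
0.1 -97.6 -35.7
0.05 -108.1 -36.4
-0.0 -118.6 -36.7
```

Request:
jog_arm:
  plan:
    - [5,[0,-4,-2.7],[0,0,0]]
    - [5,[0,-9,-5.7],[0,0,0]]
    - [5,[0,-18,-11],[0,0,0]]
    - [5,[0,-27.3,-15.8],[0,0,0]]
    - [5,[0,-36.8,-20.1],[0,0,0]]
    - [5,[0,-46.6,-24],[0,0,0]]
    - [5,[0,-51.5,-25.7],[0,0,0]]
    - [5,[0,-51.5,-25.7],[0,0,0]]

```text
t: 8.7
tool_pos: [575.3, 29.4, 214.1]
orientation: [[-0.385, 0.923, -0.0], [0.923, 0.385, -0.0], [-0.0, -0.0, -1.0]]
wrist_force: [1.0, -1.1, -4.6]
grip_width: 11.9
```

```bash
cat > look.py <<'E'
from h import *
import sys
k=sys.argv[1]
s=read_state(); print(s["t"],w2f(s["tool_pos"]),s["wrist_force"],s["grip_width"])
for n,(a,b,w,h) in {"side":(175,130,150,120),"top":(175,130,135,110)}.items():
    p,d=camera(n); P=cloud(n,d); f=w2f(P.reshape(-1,3)).reshape(P.shape); np.save(f"pics/{n}{k}_f.npy",f)
    cv2.imwrite(f"pics/{n}{k}z.png",cv2.resize(p[b:b+h,a:a+w],(w*5,h*5),interpolation=cv2.INTER_CUBIC))
    m=(f[...,1]>104)&(f[...,1]<140)&(f[...,2]>-2+(12 if 0 else 10))&(f[...,2]<90)&(f[...,0]>-110)&(f[...,0]<-40)
    print(n,"tab pts",m.sum(),f[m].mean(0).round(1) if m.sum() else "")
E
python3 look.py 5
```

```text
8.7 [[ 67.29143715  -0.52497113 214.09312603]] [ 1.01210046 -1.09923828 -4.62501344] 11.929811092924359
side tab pts 49 [-70.4 123.2  39.9]
top tab pts 0
```

View pics/side5z.png

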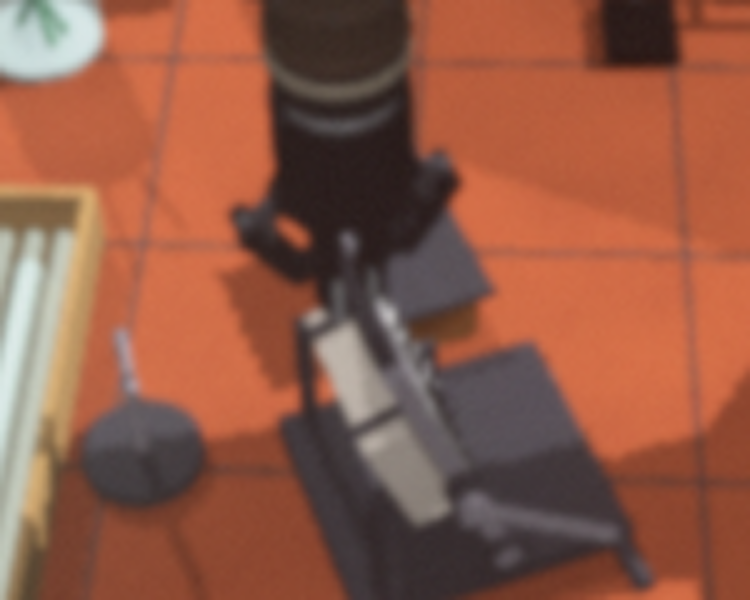

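Request:
jog_arm:
  plan:
    - [5,[0,-5,-1.6],[0,0,0]]
    - [5,[0,-15.1,-4.5],[0,0,0]]
    - [5,[0,-25.4,-6.8],[0,0,0]]
    - [5,[0,-35.7,-8.6],[0,0,0]]
    - [5,[0,-46,-10],[0,0,0]]
    - [5,[0,-54,-10.6],[0,0,0]]
    - [5,[0,-61,-10.9],[0,0,0]]
    - [5,[0,-67,-11],[0,0,0]]
    - [5,[0,-67,-11],[0,0,0]]
    - [5,[0,-67,-11],[0,0,0]]

```text
t: 10.05
tool_pos: [514.1, 3.9, 225.2]
orientation: [[-0.385, 0.923, 0.001], [0.923, 0.385, 0.0], [-0.0, 0.001, -1.0]]
wrist_force: [1.3, -0.5, -1.2]
grip_width: 12.1
```

```bash
python3 look.py 6; python3 - <<'E'
from h import *
f=np.load("pics/side6_f.npy")
# +y side face of frame / brick: fit tilt from points with y near frame side
for lo,hi in [(66,80),(82,110)]:
    m=(f[...,1]>lo)&(f[...,1]<hi)&(abs(f[...,0])<60)&(f[...,2]>30)&(f[...,2]<260)
    Q=f[m]
    for z0 in range(40,260,20):
        q=Q[(Q[:,2]>=z0)&(Q[:,2]<z0+20)]
        if len(q)>3: print(lo,z0,len(q),np.percentile(q[:,0],[5,50,95]).round(1))
E
```

```text
10.05 [[  1.02055749  -0.49829103 225.22030566]] [ 1.30474011 -0.49355634 -1.22487407] 12.085901750308397
side tab pts 47 [-66.9 123.5  18.1]
top tab pts 0 
66 40 16 [-9.7  0.1  6.7]
66 60 15 [-6.3  3.4  5.1]
66 80 10 [-0.7  4.5  5.2]
66 120 12 [-8.4  3.7  7.2]
66 140 19 [-4.1  2.7  5.6]
66 160 24 [-5.7  3.   5.7]
66 180 21 [-5.8  0.8  5.3]
66 200 23 [-5.1  1.9  5.4]
66 220 22 [-4.3  1.7  6. ]
66 240 20 [-4.5  0.5  5.6]
82 40 42 [-53.7  -6.8  12.3]
82 60 12 [-42.8 -36.9 -30.6]
82 80 16 [-30.1 -23.6 -16.4]
82 100 14 [-16.4  -8.8   4.3]
82 120 62 [-9.6  1.1  9.8]
```

View pics/side6z.png

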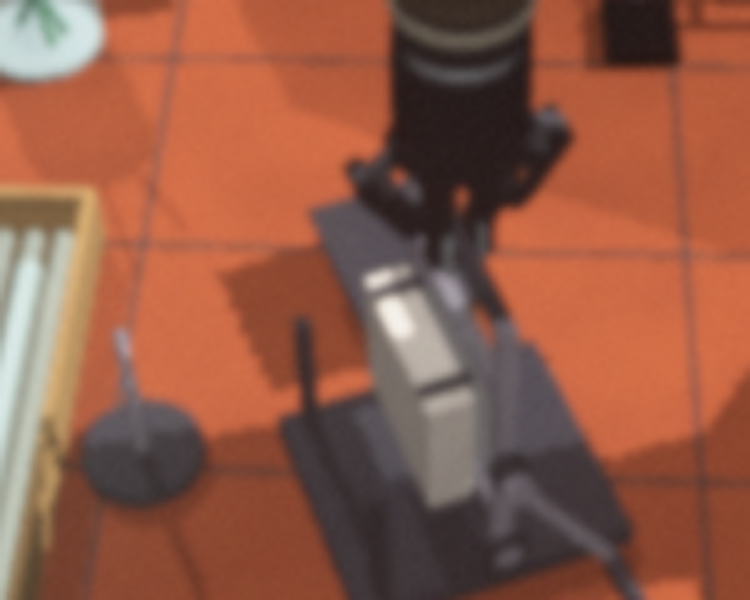

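View pics/top6z.png

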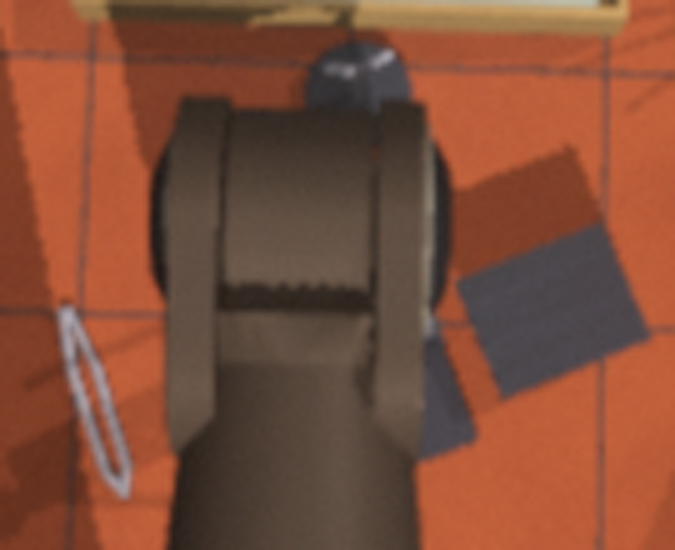

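Request:
jog_arm:
  plan:
    - [5,[0,0,0],[0,0,0]]
    - [5,[0,0,0],[0,0,0]]
    - [5,[0,0,0],[0,0,0]]
    - [5,[0,0,0],[0,0,0]]
    - [5,[0,0,0],[0,0,0]]
    - [5,[0,0,0],[0,0,0]]
    - [5,[0,0,0],[0,0,0]]
    - [5,[0,0,0],[0,0,0]]

```text
t: 11.15
tool_pos: [513.9, 3.9, 225.2]
orientation: [[-0.385, 0.923, 0.0], [0.923, 0.385, 0.0], [-0.0, 0.0, -1.0]]
wrist_force: [1.3, 0.4, 3.2]
grip_width: 11.9
```

```bash
python3 look.py 7; python3 - <<'E'
from h import *
f=np.load("pics/side7_f.npy")
m=(f[...,1]>66)&(f[...,1]<80)&(abs(f[...,0])<30)&(f[...,2]>130)&(f[...,2]<260)
Q=f[m]; print("tilt by line fit",np.polyfit(Q[:,2],Q[:,0],1), "at z140-180/220-260 mid of 5-95:",[np.percentile(Q[(Q[:,2]>a)&(Q[:,2]<a+40),0],[5,95]).mean().round(1) for a in (140,220)])
print(read_state()["joint_vel"].round(4))
finish_job()
E
```

```text
11.15 [[  0.81131489  -0.46491847 225.17987742]] [1.28024422 0.43517017 3.15182557] 11.890384177572004
side tab pts 50 [-66.6 122.9  18.5]
top tab pts 0 
tilt by line fit [-0.0032559   1.52756059] at z140-180/220-260 mid of 5-95: [np.float64(-0.2), np.float64(0.3)]
[ 0.0007 -0.0001  0.001   0.0012 -0.0011 -0.0006]
the job is handed in; nothing more can be done
```

I flipped the kickstand over the top and fully down while the shield still lay back on its rest posts. Then I gripped the top bar, raised the shield to upright and handed the job in at 11.2 s, still holding the bar.

- **Kickstand:** after the flip, the side camera put its foot bar at foot x ≈ -67 mm with its centre about 55 mm up. That matches the 2.6 rad stop for a leaned-back shield. With the shield upright, the foot bar was close to the bench at x ≈ -67 mm, also as expected.
- **Shield:** the side camera showed it within about 0.005 rad of vertical. The bar sat about 1 mm from directly above the hinge, and over 1 s of holding it moved only 0.2 mm, with wrist force below 4 N.
- **Other items:** the tube rest, tweezers and fork rest looked unmoved in the last close-up pictures. I didn't check the flask, tin and paddle again, but the arm passed well above the bench and never came near them.
- **Checks that fell short:** the finger opening read about 12 mm on the 14 mm bar. In the last pictures the arm hid the shield and kickstand from the top camera, so the final pose check comes from the side camera and the arm's own readings.

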